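Find the magnifier with the worn pivot

ROBOT

A 6-joint arm with a two-finger parallel gripper is mounted at the origin on the work surface. World frame = base frame: x ahead of the robot, y to its left, z up, the work surface at z = 0. Lengths are in m, angles in rad, forces in N, time in s.
With the tool pointing down it reaches from about 0.275 to 0.75 m from the base axis. Payload 10.2 kg.
Tool frame: the origin (TCP) lies at the very end of the fingers, on their centre line; the grasp point (between the pads) lies bot.grip_depth behind it (bot.grip_depth is the distance from the TCP to the grasp point, in m); z points along the fingers, y is the line along which they close (so a half turn about z gives the same grasp; the last joint's range is limited). The gripper opens to 85 mm and grips with 20 to 120 N. Pads are 22 mm wide; open, the fingers measure 114 mm over their backs; the gripper's body (76 mm by 85 mm) begins 54 mm behind the grasp point. The pads swing forward as they close: fully open they stand 13 mm farther back than shut.
Start: joints at [-1.493, 0.313, 1.498, -0, 1.331, -0.223], TCP at [0.156, -0.501, 0.231] pointing down, gripper open.
Joint ranges: [-2.94, 2.94], [-0.97, 2.17], [0.19, 2.56], [-1.23, 4.37], [0.02, 3.11], [-2.88, 2.88]. Speed limits (rad/s): [2.39, 2.39, 3.01, 3.14, 3.14, 3.14].

INTERFACE

Orientations are given as [roll, pitch, yaw] about the fixed x, y, z axes, in that order (R = Rz(yaw) Ry(pitch) Rx(roll)).
In Python, from rig import telemetry, eyes, bot gives the robot as it stands.
- The arm moves only by the tool send_rows, never from a script. Its argument "rows" is a list of rows, each an object of numbers: "claw": the finger opening in cm, from 0 to 8.54; "x", "y", "z": the shift along the tool's x, y, z in cm; "wx", "wy", "wz": the turn, a rotation vector about the tool's x, y, z in degrees. In form: [{"claw": .., "x": .., "y": .., "z": .., "wx": .., "wy": .., "wz": ..}, ...]. A call has 1 to 8 rows; each row shifts and turns the commanded pose from where the row before left it, along the tool's axes as they then stand; what a row does not reach is not made up. A row lasts 1/8 s, in which the tool goes at most 62.5 mm and 10.7 degrees, less where a joint would pass 70% of its speed; a pose out of reach is approached as far as the arm can. A call is refused whole if a number of a shift passes 6.25 or a number of a turn 10.7, either way. A call with a gripper value outside its range is refused whole. The fingers move at their own pace and stop on an object; "squeeze" is the grip in N (left out, the last holds). Time passes only in rows, so rows that do not move let the fingers close. It gives the time, the measured TCP pose, the force, the opening and the grip force at its end, in the units of the state.
- telemetry.sense(): the state, without advancing time (a new reading comes with each control period).
- eyes.get_image(name): name is "scene" or "top"; returns a dict with "color" (400x640x3 uint8, red, green, blue), "fx", "fy", "cx", "cy" (pixels), "R" (3x3) and "t" (3): a world point X has camera coordinates R X + t. Camera axes: x right, y down, z forward; pixel columns grow to the right and rows downward; lengths in m; the calibration is good to about 2 mm. A picture is of the moment at which its call begins. There is no depth.
- bot.sign_off(): hands the job in; it is judged then, once.
The state is a dict: "time": time; "q": joint angles; "qd": joint speeds; "effort": joint torques, N m; "tcp_pos": TCP position; "orientation": TCP orientation; "wrist_force": force on the tool from outside, world axes, zero at the start; "moment": the same for the moment, N m; "opening": finger opening in m; "grip_force": force on a finger pad.
Only numpy, scipy, OpenCV 4.12 (cv2) and the standard library are available. Lean on these libraries where they do the work, as an engineer would, in place of code of your own. Each camera call takes 0.05 s, during which the arm holds its last target. There are 200 camera calls.

TASK

Three look-alike swing-arm magnifiers stand in the rack and one has a worn, loose pivot. Working from the robot's left to its right, rock each lens handle to its stop on the left and then to its stop on the right to feel the play; then lift out the loose magnifier by the black knob on its post and set it gently down, upright and flat on the floor of the foil pan. Leave the two sound ones seated in the rack and disturb nothing else on the bench.

Things in the scene. Friction and masses are not known exactly. Their poses are not given: they have to be found in the camera images.
- rack: Fixed plywood rack, 100 (x) x 480 (y) mm, with three shallow pockets in a row along its y axis, at y = +150 (left-hand), 0 (middle) and -150 mm (right-hand). Origin: centre of its underside, on the bench. Pocket floors 10 mm above the bench, pocket rims 22 mm. Its -x side is the front, towards the robot; it may be turned a little.
- pan: Fixed open aluminium foil dissecting pan, outside 230 (x) x 190 (y) x 36 mm high (rolled rim 10 mm wider all round), inside 222 x 182 mm, inner floor 4 mm above the bench. Origin: centre of its underside. Stands on the robot's left.
- mag_a: One of three look-alike magnifiers, in any pocket: steel foot 60 (x) x 110 (y) x 16 mm high, central 14 mm post with black knob on top, lens arm turning about the post and pointing to -x. 0.7 to 1.0 kg, nearly balanced under the knob. Origin: centre of foot's underside. Foot has 1.5 mm clearance in its pocket, lifts straight up; over 7 N sideways on the handle can tip it.
- knob_a (a point): Centre of the magnifier's black grip knob: a block 30 (x) x 14 (y) x 28 mm high, fixed to the foot, 83 mm above the foot's underside; gripped from above across its 14 mm (along y).
- handle_a (a point): Middle of the lens arm's steel handle, a bar 38 mm long pointing away from the post, 8 mm wide and 12 mm high, 104 mm from the post's axis and 55 mm above the foot's underside, free beneath. Between handle and post is the round lens rim, 52 mm across, 12 mm high, centred 58 mm from the post. Turns with the arm.
- lens_a (a joint): Angle of this lens arm about its upright post, rad; 0 = straight to the foot's -x, positive = handle swung left (+y). Turns with little friction (about 0.2 N at the handle), stays where left, has hard stops: a sound pivot plays about 0.04 rad to either side (4 mm at the handle), a worn one about 0.20 rad (21 mm).
- mag_b: One of three look-alike magnifiers, in any pocket: steel foot 60 (x) x 110 (y) x 16 mm high, central 14 mm post with black knob on top, lens arm turning about the post and pointing to -x. 0.7 to 1.0 kg, nearly balanced under the knob. Origin: centre of foot's underside. Foot has 1.5 mm clearance in its pocket, lifts straight up; over 7 N sideways on the handle can tip it.
- knob_b (a point): Centre of the magnifier's black grip knob: a block 30 (x) x 14 (y) x 28 mm high, fixed to the foot, 83 mm above the foot's underside; gripped from above across its 14 mm (along y).
- handle_b (a point): Middle of the lens arm's steel handle, a bar 38 mm long pointing away from the post, 8 mm wide and 12 mm high, 104 mm from the post's axis and 55 mm above the foot's underside, free beneath. Between handle and post is the round lens rim, 52 mm across, 12 mm high, centred 58 mm from the post. Turns with the arm.
- lens_b (a joint): Angle of this lens arm about its upright post, rad; 0 = straight to the foot's -x, positive = handle swung left (+y). Turns with little friction (about 0.2 N at the handle), stays where left, has hard stops: a sound pivot plays about 0.04 rad to either side (4 mm at the handle), a worn one about 0.20 rad (21 mm).
- mag_c: One of three look-alike magnifiers, in any pocket: steel foot 60 (x) x 110 (y) x 16 mm high, central 14 mm post with black knob on top, lens arm turning about the post and pointing to -x. 0.7 to 1.0 kg, nearly balanced under the knob. Origin: centre of foot's underside. Foot has 1.5 mm clearance in its pocket, lifts straight up; over 7 N sideways on the handle can tip it.
- knob_c (a point): Centre of the magnifier's black grip knob: a block 30 (x) x 14 (y) x 28 mm high, fixed to the foot, 83 mm above the foot's underside; gripped from above across its 14 mm (along y).
- handle_c (a point): Middle of the lens arm's steel handle, a bar 38 mm long pointing away from the post, 8 mm wide and 12 mm high, 104 mm from the post's axis and 55 mm above the foot's underside, free beneath. Between handle and post is the round lens rim, 52 mm across, 12 mm high, centred 58 mm from the post. Turns with the arm.
- lens_c (a joint): Angle of this lens arm about its upright post, rad; 0 = straight to the foot's -x, positive = handle swung left (+y). Turns with little friction (about 0.2 N at the handle), stays where left, has hard stops: a sound pivot plays about 0.04 rad to either side (4 mm at the handle), a worn one about 0.20 rad (21 mm).
- scissors: Small steel dissecting scissors lying on the bench, 130 mm long. A bystander: not part of the job.
- dish: Low glass dish, 90 mm across, 16 mm high. A bystander: not part of the job.
- spatula: White plastic spatula lying on the bench, 140 mm long. A bystander: not part of the job.
- jar: Amber glass specimen jar, 64 mm across, 85 mm high, behind the rack. A bystander: not part of the job.
- flask: White plastic bottle, 60 mm across, 150 mm high, behind the rack. A bystander: not part of the job.
- beaker: Glass beaker, 72 mm across, 90 mm high, behind the rack. A bystander: not part of the job.
Mind the look-alikes: they are no part of the job. Leave any brown look-alike of the mag_c alone.

How it is judged:
By the outcome, as a careful person would: the job done as asked, in the order asked, and still so for the second after the job is handed in, with the robot touching nothing.
It also fails if it takes over 62 s, if anything falls off the work surface, if the arm or the gripper's body presses on something with over 40 N, if the wrist force passes 120 N, or if a joint passes its speed limit or range.

## Working session

There is one attempt and no reset: what is moved stays moved. The work goes in short steps, Python scripts to look and compute and a tool call to move; the robot and the scene stay as the last step left them, time stands still between calls to the robot, and variables do not carry over. Pictures are saved under pics/ and viewed, at most 10 in all, crops included, and the job is handed in when it is done.

Besides the shell and the picture viewer there is one more tool, called after "Emit:" as name(argument=value, ...) on one line, values as JSON. send_rows: Moves the arm, as the interface text tells. Its arguments: {"type":"object","properties":{"rows":{"type":"array"},"squeeze":{"type":"number"}},"required":["rows"]}

```bash
ls; mkdir -p pics; python3 - <<'E'
from rig import telemetry, eyes, bot
import cv2
s=telemetry.sense(); print(s, bot.grip_depth)
for n in("scene","top"):
    i=eyes.get_image(n); cv2.imwrite(f"pics/{n}0.png",i["color"][:,:,::-1]); print(n,{k:i[k] for k in i if k!="color"})
E
```

```text
pics
{'time': 0.0, 'q': array([-1.49338291e+00,  3.13459643e-01,  1.49844978e+00,  9.29268907e-06,
        1.33099917e+00, -2.23413971e-01]), 'qd': array([ 0.00015261,  0.00114377,  0.00128489,  0.00082887, -0.00096259,
       -0.00038454]), 'effort': array([ 1.31605288e-03, -4.12265611e+01, -2.59742653e+01, -1.28645052e-04,
        4.15742790e-03, -5.83908005e-06]), 'tcp_pos': array([ 0.15552598, -0.50116156,  0.23072536]), 'orientation': array([-3.14031142e+00, -3.00358868e-04,  3.00824981e-01]), 'wrist_force': array([ 0.38284465, -0.314749  , -0.72741412]), 'moment': array([-0.05601289,  0.02447168, -0.00352025]), 'grip_force': 0.0, 'opening': 0.08533030341115229} 0.0187
scene {'fx': 420.08891721177486, 'fy': 420.08891721177486, 'cx': 322.2643343478003, 'cy': 198.68161654105447, 'R': array([[-0.67669166,  0.73625416,  0.00426674],
       [ 0.40307356,  0.37530226, -0.83467354],
       [-0.61613318, -0.56309682, -0.5507285 ]]), 't': array([ 0.38740785, -0.07671493,  1.7409949 ])}
top {'fx': 487.1387627439986, 'fy': 487.1387627439986, 'cx': 319.58869900485513, 'cy': 203.11235442632312, 'R': array([[-0.02152495, -0.99976166,  0.00364734],
       [-0.99700877,  0.02119452, -0.0743257 ],
       [ 0.07423068, -0.00523629, -0.99722735]]), 't': array([-0.08552924,  0.50895264,  1.38587947])}
```

View pics/top0.png

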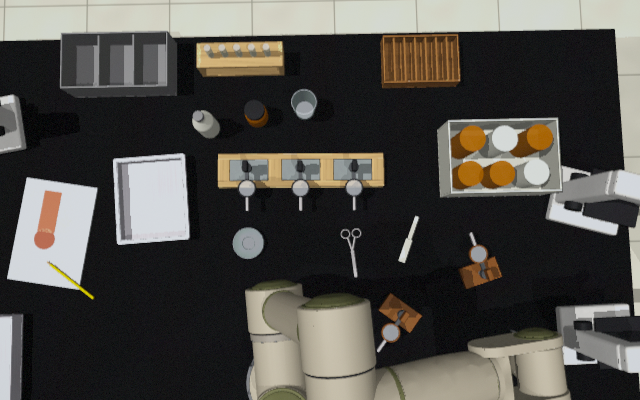

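View pics/scene0.png

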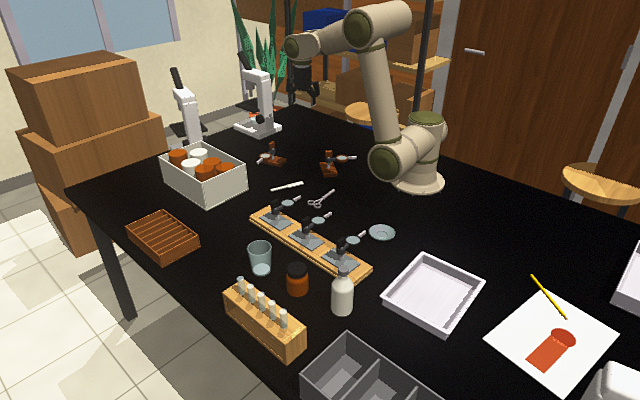

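The top view shows three grey magnifiers in the rack, with lenses at about (247,188), (300,188) and (354,188). Two brown-footed look-alikes stand on the bench at (480,265) and (398,318), and I'll leave those alone. The pan is at (151,198). I'll enlarge the rack and pan to confirm.

```bash
cat > h.py <<'E'
import numpy as np, cv2
def ray(i,u,v,z):
    "world point at height z seen at pixel u,v"
    d=i["R"].T@np.array([(u-i["cx"])/i["fx"],(v-i["cy"])/i["fy"],1]); c=-i["R"].T@i["t"]
    return c+d*(z-c[2])/d[2]
def pix(i,X):
    p=i["R"]@np.array(X)+i["t"]; return np.array([i["fx"]*p[0]/p[2]+i["cx"],i["fy"]*p[1]/p[2]+i["cy"]])
def crop(i,u0,v0,u1,v1,k,f):
    cv2.imwrite(f,cv2.resize(i["color"][v0:v1,u0:u1,::-1],None,fx=k,fy=k,interpolation=cv2.INTER_CUBIC))
E
python3 - <<'E'
from rig import eyes; from h import *
i=eyes.get_image("top"); crop(i,210,140,400,220,4.2,"pics/c1.png"); crop(i,100,140,200,260,5,"pics/c2.png")
E
```

```text
(no output)
```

View pics/c1.png

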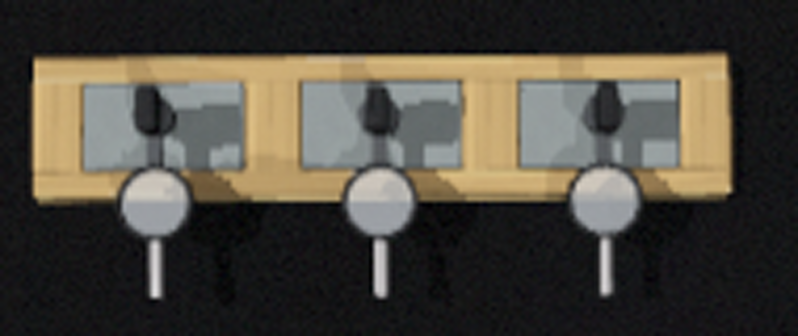

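View pics/c2.png

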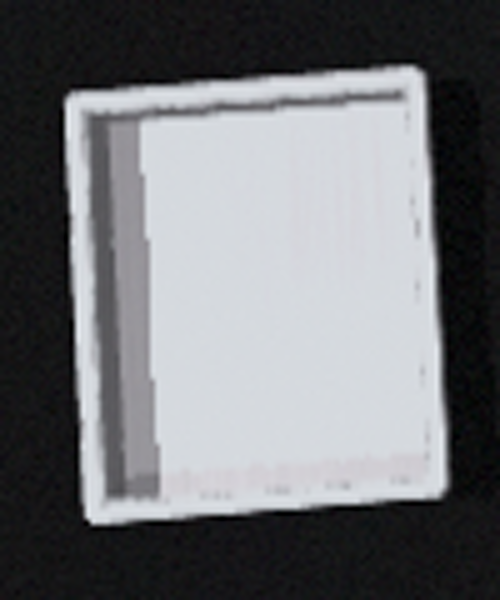

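The crop shows three grey-foot magnifiers. Handle tips are at crop (155,298), (380,298) and (605,298), with dark knobs above. The pan is turned slightly, with its rim corners clear.

```bash
python3 - <<'E'
from rig import eyes; from h import *
np.set_printoptions(precision=4,suppress=True)
i=eyes.get_image("top"); C=lambda u,v,z:ray(i,210+u/4.2-.38,140+v/4.2-.38,z)
P=lambda u,v,z:ray(i,100+u/5-.4,140+v/5-.4,z)
r=np.array([C(33,57,.022),C(727,53,.022),C(732,194,.022),C(35,202,.022)]);print(r,r.mean(0),np.linalg.norm(r[1]-r[0]))
for a,b in((0,1),(3,2)):
  d=r[a]-r[b]; print("rack yaw",np.arctan2(-d[0],d[1]))
p=np.array([P(66,93,.036),P(425,68,.036),P(447,495,.036),P(87,522,.036)]);print(p,p.mean(0))
for a,b in((0,1),(3,2)):
  d=p[a]-p[b]; print("pan yaw",np.arctan2(-d[0],d[1]),np.linalg.norm(d))
for u0 in(155,380,605): print("tip",C(u0,298,.071),"lens",C(u0,202,.071))
for c in((83,245),(301,463),(519,680)):
  q=np.array([C(c[0],84,.026),C(c[1],80,.026),C(c[1],170,.026),C(c[0],170,.026)]); print("foot",q.mean(0))
E
```

```text
[[ 0.6581  0.1964  0.022 ]
 [ 0.6509 -0.2827  0.022 ]
 [ 0.5529 -0.2831  0.022 ]
 [ 0.5575  0.1956  0.022 ]] [ 0.6049 -0.0435  0.022 ] 0.47914153881932137
rack yaw -0.015047111469057661
rack yaw -0.009591692407385988
[[0.6473 0.4931 0.036 ]
 [0.6575 0.2877 0.036 ]
 [0.4129 0.2755 0.036 ]
 [0.402  0.4789 0.036 ]] [0.5299 0.3838 0.036 ]
pan yaw 0.04954590119515667 0.20568987323471027
pan yaw 0.05332532968131449 0.20363972589640222
tip [0.4867 0.1069 0.071 ] lens [0.5504 0.1062 0.071 ]
tip [ 0.4835 -0.0416  0.071 ] lens [ 0.5473 -0.0428  0.071 ]
tip [ 0.4804 -0.1902  0.071 ] lens [ 0.5441 -0.1919  0.071 ]
foot [0.6077 0.106  0.026 ]
foot [ 0.6046 -0.0436  0.026 ]
foot [ 0.6014 -0.193   0.026 ]
```

Emit:
send_rows(rows=[{"claw":2.4,"wz":9.05},{"wz":9.05,"claw":2.4},{"claw":2.4,"x":2.86,"y":-5.08},{"claw":2.4,"x":2.86,"y":-5.08},{"claw":2.4,"x":2.86,"y":-5.08},{"claw":2.4,"x":2.86,"y":-5.08},{"claw":2.4,"x":2.86,"y":-5.08},{"claw":2.4,"x":2.86,"y":-5.08}], squeeze=30)

```text
schema error: expected keys claw, x, y, z, wx, wy, wz
```

Emit:
send_rows(rows=[{"claw":2.4,"x":2.86,"y":-5.08},{"claw":2.4,"x":2.86,"y":-5.08},{"claw":2.4,"x":2.86,"y":-5.08},{"claw":2.4,"x":2.86,"y":-5.08},{"claw":2.4,"x":2.86,"y":-5.08},{"claw":2.4,"x":2.86,"y":-5.08},{"claw":2.4},{"claw":2.4}])

```text
schema error: expected keys claw, x, y, z, wx, wy, wz
```

All the keys are needed in every row.

Emit:
send_rows(rows=[{"claw":2.4,"x":0,"y":0,"z":0,"wx":0,"wy":0,"wz":9.05},{"claw":2.4,"x":0,"y":0,"z":0,"wx":0,"wy":0,"wz":9.05},{"claw":2.4,"x":2.86,"y":-5.08,"z":0,"wx":0,"wy":0,"wz":0},{"claw":2.4,"x":2.86,"y":-5.08,"z":0,"wx":0,"wy":0,"wz":0},{"claw":2.4,"x":2.86,"y":-5.08,"z":0,"wx":0,"wy":0,"wz":0},{"claw":2.4,"x":2.86,"y":-5.08,"z":0,"wx":0,"wy":0,"wz":0},{"claw":2.4,"x":2.86,"y":-5.08,"z":0,"wx":0,"wy":0,"wz":0},{"claw":2.4,"x":2.86,"y":-5.08,"z":0,"wx":0,"wy":0,"wz":0}], squeeze=30)

```text
time: 1.2
tcp_pos: [0.3323, -0.1976, 0.2314]
orientation: [3.141, -0.0, -0.016]
wrist_force: [0.6, -1.1, 0.4]
opening: 0.0238
grip_force: 0.0
```

Emit:
send_rows(rows=[{"claw":2.4,"x":2.86,"y":-5.08,"z":0,"wx":0,"wy":0,"wz":0},{"claw":2.4,"x":2.86,"y":-5.08,"z":0,"wx":0,"wy":0,"wz":0},{"claw":2.4,"x":2.86,"y":-5.08,"z":0,"wx":0,"wy":0,"wz":0},{"claw":2.4,"x":2.86,"y":-5.08,"z":0,"wx":0,"wy":0,"wz":0},{"claw":2.4,"x":2.86,"y":-5.08,"z":0,"wx":0,"wy":0,"wz":0},{"claw":2.4,"x":2.86,"y":-5.08,"z":0,"wx":0,"wy":0,"wz":0},{"claw":2.4,"x":0,"y":0,"z":0,"wx":0,"wy":0,"wz":0},{"claw":2.4,"x":0,"y":0,"z":0,"wx":0,"wy":0,"wz":0}])

```text
time: 2.2
tcp_pos: [0.5076, 0.1026, 0.231]
orientation: [3.141, 0.001, -0.015]
wrist_force: [0.2, 0.5, 0.2]
opening: 0.024
grip_force: 0.0
```

Emit:
send_rows(rows=[{"claw":2.4,"x":-0.85,"y":-0.55,"z":4,"wx":0,"wy":0,"wz":0},{"claw":2.4,"x":0,"y":0,"z":5,"wx":0,"wy":0,"wz":0},{"claw":2.4,"x":0,"y":0,"z":3.5,"wx":0,"wy":0,"wz":0},{"claw":2.4,"x":0,"y":0,"z":2,"wx":0,"wy":0,"wz":0},{"claw":2.4,"x":0,"y":0,"z":2,"wx":0,"wy":0,"wz":0},{"claw":2.4,"x":0,"y":0,"z":1.4,"wx":0,"wy":0,"wz":0},{"claw":2.4,"x":0,"y":0,"z":0,"wx":0,"wy":0,"wz":0},{"claw":2.4,"x":0,"y":0,"z":0,"wx":0,"wy":0,"wz":0}])

```text
time: 3.2
tcp_pos: [0.4999, 0.1083, 0.0531]
orientation: [3.142, -0.001, -0.015]
wrist_force: [-0.7, -0.2, -0.5]
opening: 0.0241
grip_force: 0.0
```

```bash
python3 - <<'E'
from rig import eyes; from h import *
i=eyes.get_image("scene"); 
print(pix(i,[.499,.108,.071]))
crop(i,300,170,420,280,5,"pics/c3.png")
E
```

```text
[363.07443299 231.97352582]
```

View pics/c3.png

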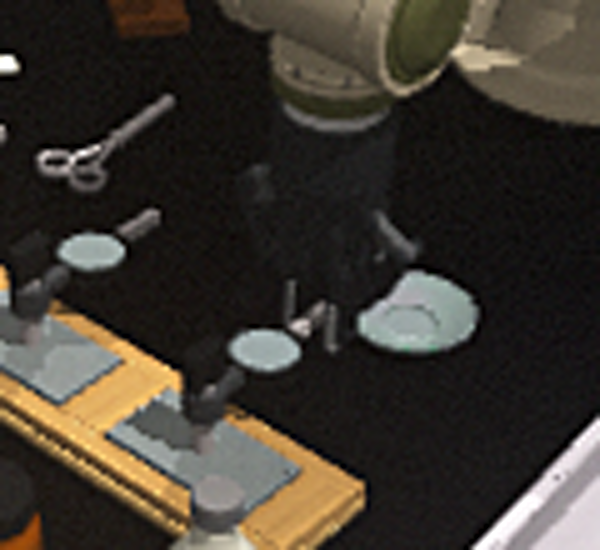

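The fingers at crop (290,300) and (332,325) straddle the handle at (312,318). Rocking left now.

Emit:
send_rows(rows=[{"claw":2.4,"x":0,"y":-0.4,"z":0,"wx":0,"wy":0,"wz":0},{"claw":2.4,"x":0,"y":-0.3,"z":0,"wx":0,"wy":0,"wz":0},{"claw":2.4,"x":0,"y":-0.2,"z":0,"wx":0,"wy":0,"wz":0},{"claw":2.4,"x":0,"y":-0.2,"z":0,"wx":0,"wy":0,"wz":0},{"claw":2.4,"x":0,"y":0,"z":0,"wx":0,"wy":0,"wz":0}])

```text
time: 3.88
tcp_pos: [0.4997, 0.1196, 0.0523]
orientation: [-3.142, -0.0, -0.015]
wrist_force: [-0.5, 0.6, -0.2]
opening: 0.024
grip_force: 0.0
```

Emit:
send_rows(rows=[{"claw":2.4,"x":0,"y":-0.1,"z":0,"wx":0,"wy":0,"wz":0},{"claw":2.4,"x":0,"y":0,"z":0,"wx":0,"wy":0,"wz":0}])

```text
time: 4.12
tcp_pos: [0.4997, 0.1205, 0.0523]
orientation: [3.142, 0.0, -0.015]
wrist_force: [-0.6, -1.4, -0.8]
opening: 0.0242
grip_force: 0.5
```

Emit:
send_rows(rows=[{"claw":2.4,"x":0,"y":-0.1,"z":0,"wx":0,"wy":0,"wz":0},{"claw":2.4,"x":0,"y":0,"z":0,"wx":0,"wy":0,"wz":0}])

```text
time: 4.38
tcp_pos: [0.4997, 0.1216, 0.0523]
orientation: [-3.142, -0.0, -0.015]
wrist_force: [0.7, -1.3, 0.3]
opening: 0.0239
grip_force: 0.5
```

```bash
python3 - <<'E'
from rig import eyes,telemetry; from h import *
for _ in range(4):
  i=eyes.get_image("top"); s=telemetry.sense(); print(s["time"],s["wrist_force"],s["grip_force"],s["tcp_pos"],s["moment"])
E
```

```text
4.425 [ 0.59680464  0.05948755 -0.50088994] 0.4709803321020445 [0.49969669 0.12157489 0.05229272] [-0.14632747 -0.0683033  -0.05199846]
4.475 [-0.56366196 -0.99556129 -0.734781  ] 0.4521028797898907 [0.49968483 0.1215731  0.05229837] [-0.1529058  -0.00684716 -0.03099639]
4.525 [-0.18701745 -0.38632689 -0.2404928 ] 0.43757470448326785 [0.49968275 0.12157148 0.05230808] [-0.14191841 -0.0554023   0.04412558]
4.575 [ 0.28116712 -1.2785608   0.67366591] 0.4263278949656524 [0.49968117 0.12153359 0.05228485] [-0.17712569 -0.03639913  0.02055625]
```

Emit:
send_rows(rows=[{"claw":2.4,"x":0,"y":-0.1,"z":0,"wx":0,"wy":0,"wz":0},{"claw":2.4,"x":0,"y":0,"z":0,"wx":0,"wy":0,"wz":0}])

```text
time: 4.82
tcp_pos: [0.4997, 0.1223, 0.0523]
orientation: [3.141, 0.0, -0.015]
wrist_force: [0.1, -3.4, -0.2]
opening: 0.0237
grip_force: 1.7
```

Emit:
send_rows(rows=[{"claw":2.4,"x":0,"y":-0.1,"z":0,"wx":0,"wy":0,"wz":0},{"claw":2.4,"x":0,"y":0,"z":0,"wx":0,"wy":0,"wz":0}])

```text
time: 5.08
tcp_pos: [0.4998, 0.1228, 0.0523]
orientation: [3.14, 0.0, -0.015]
wrist_force: [-0.1, -6.9, 1.1]
opening: 0.0238
grip_force: 3.9
```

Left stop felt at y≈0.122. Now the right stop.

Emit:
send_rows(rows=[{"claw":2.4,"x":0,"y":0.6,"z":0,"wx":0,"wy":0,"wz":0},{"claw":2.4,"x":0,"y":0.8,"z":0,"wx":0,"wy":0,"wz":0},{"claw":2.4,"x":0,"y":0.6,"z":0,"wx":0,"wy":0,"wz":0},{"claw":2.4,"x":0,"y":0.3,"z":0,"wx":0,"wy":0,"wz":0},{"claw":2.4,"x":0,"y":0.2,"z":0,"wx":0,"wy":0,"wz":0},{"claw":2.4,"x":0,"y":0,"z":0,"wx":0,"wy":0,"wz":0}])

```text
time: 5.82
tcp_pos: [0.4994, 0.0985, 0.0523]
orientation: [-3.142, -0.0, -0.015]
wrist_force: [-0.4, 0.7, 0.0]
opening: 0.0242
grip_force: 0.0
```

Emit:
send_rows(rows=[{"claw":2.4,"x":0,"y":0.1,"z":0,"wx":0,"wy":0,"wz":0},{"claw":2.4,"x":0,"y":0,"z":0,"wx":0,"wy":0,"wz":0}])

```text
time: 6.08
tcp_pos: [0.4993, 0.0977, 0.0523]
orientation: [-3.141, 0.0, -0.015]
wrist_force: [-0.1, 0.7, 0.2]
opening: 0.0237
grip_force: 0.4
```

Emit:
send_rows(rows=[{"claw":2.4,"x":0,"y":0.15,"z":0,"wx":0,"wy":0,"wz":0},{"claw":2.4,"x":0,"y":0,"z":0,"wx":0,"wy":0,"wz":0}])

```text
time: 6.32
tcp_pos: [0.4993, 0.096, 0.0523]
orientation: [-3.142, 0.0, -0.015]
wrist_force: [-0.4, 0.1, 0.1]
opening: 0.0241
grip_force: 0.5
```

Emit:
send_rows(rows=[{"claw":2.4,"x":0,"y":0.1,"z":0,"wx":0,"wy":0,"wz":0},{"claw":2.4,"x":0,"y":0,"z":0,"wx":0,"wy":0,"wz":0}])

```text
time: 6.58
tcp_pos: [0.4993, 0.095, 0.0523]
orientation: [-3.142, -0.0, -0.015]
wrist_force: [-0.2, 1.2, 0.5]
opening: 0.0238
grip_force: 0.5
```

Emit:
send_rows(rows=[{"claw":2.4,"x":0,"y":0.1,"z":0,"wx":0,"wy":0,"wz":0},{"claw":2.4,"x":0,"y":0,"z":0,"wx":0,"wy":0,"wz":0}])

```text
time: 6.82
tcp_pos: [0.4993, 0.094, 0.0523]
orientation: [3.142, 0.0, -0.015]
wrist_force: [-0.3, 0.8, 0.4]
opening: 0.024
grip_force: 0.5
```

Emit:
send_rows(rows=[{"claw":2.4,"x":0,"y":0.1,"z":0,"wx":0,"wy":0,"wz":0},{"claw":2.4,"x":0,"y":0,"z":0,"wx":0,"wy":0,"wz":0}])

```text
time: 7.08
tcp_pos: [0.4993, 0.093, 0.0523]
orientation: [3.142, 0.0, -0.015]
wrist_force: [0.6, 1.7, -0.7]
opening: 0.024
grip_force: 0.4
```

Emit:
send_rows(rows=[{"claw":2.4,"x":0,"y":0.1,"z":0,"wx":0,"wy":0,"wz":0},{"claw":2.4,"x":0,"y":0,"z":0,"wx":0,"wy":0,"wz":0}])

```text
time: 7.32
tcp_pos: [0.4992, 0.092, 0.0523]
orientation: [-3.142, -0.0, -0.015]
wrist_force: [-0.1, 1.0, 1.1]
opening: 0.0241
grip_force: 0.4
```

Emit:
send_rows(rows=[{"claw":2.4,"x":0,"y":0.1,"z":0,"wx":0,"wy":0,"wz":0},{"claw":2.4,"x":0,"y":0,"z":0,"wx":0,"wy":0,"wz":0}])

```text
time: 7.58
tcp_pos: [0.4992, 0.0912, 0.0523]
orientation: [-3.141, -0.0, -0.015]
wrist_force: [0.4, 3.6, 0.3]
opening: 0.0242
grip_force: 1.7
```

```bash
python3 - <<'E'
from rig import eyes,telemetry; from h import *
i=eyes.get_image("scene"); crop(i,320,210,390,280,8,"pics/c4.png")
E
```

```text
(no output)
```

View pics/c4.png

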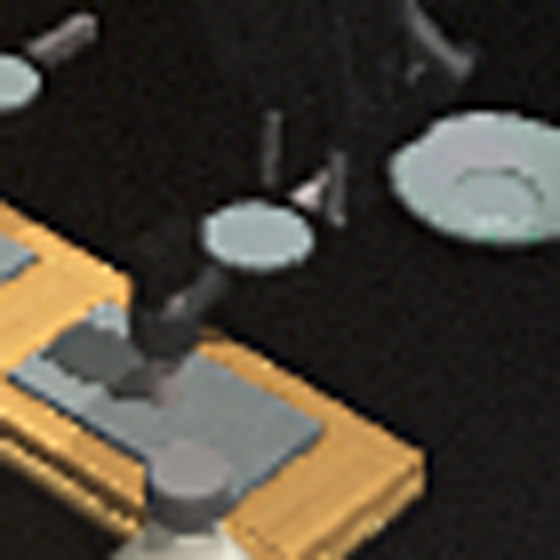

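Left magnifier: 30.5 mm between stops with 24 mm opening, so the stops lie about ±7 mm. That looks sound. Next is the middle one.

Emit:
send_rows(rows=[{"claw":2.4,"x":0,"y":-0.8,"z":0,"wx":0,"wy":0,"wz":0},{"claw":2.4,"x":0,"y":-0.8,"z":0,"wx":0,"wy":0,"wz":0},{"claw":2.4,"x":0,"y":0,"z":-3,"wx":0,"wy":0,"wz":0},{"claw":2.4,"x":0,"y":0,"z":-3.5,"wx":0,"wy":0,"wz":0},{"claw":2.4,"x":0,"y":5,"z":0,"wx":0,"wy":0,"wz":0},{"claw":2.4,"x":0,"y":5,"z":0,"wx":0,"wy":0,"wz":0},{"claw":2.4,"x":0,"y":5,"z":0,"wx":0,"wy":0,"wz":0},{"claw":2.4,"x":0,"y":0,"z":0,"wx":0,"wy":0,"wz":0}])

```text
time: 8.62
tcp_pos: [0.4973, -0.0452, 0.1173]
orientation: [3.141, -0.0, -0.019]
wrist_force: [-0.3, 0.1, -0.2]
opening: 0.024
grip_force: 0.0
```

Emit:
send_rows(rows=[{"claw":2.4,"x":0,"y":0,"z":2.5,"wx":0,"wy":0,"wz":0},{"claw":2.4,"x":0,"y":0,"z":2,"wx":0,"wy":0,"wz":0},{"claw":2.4,"x":0,"y":0,"z":2,"wx":0,"wy":0,"wz":0},{"claw":2.4,"x":0,"y":0,"z":0,"wx":0,"wy":0,"wz":0},{"claw":2.4,"x":0,"y":-0.5,"z":0,"wx":0,"wy":0,"wz":0},{"claw":2.4,"x":0,"y":-0.5,"z":0,"wx":0,"wy":0,"wz":0},{"claw":2.4,"x":0,"y":-0.3,"z":0,"wx":0,"wy":0,"wz":0},{"claw":2.4,"x":0,"y":0,"z":0,"wx":0,"wy":0,"wz":0}])

```text
time: 9.62
tcp_pos: [0.4975, -0.0297, 0.0525]
orientation: [3.142, -0.0, -0.015]
wrist_force: [-0.2, 0.7, 0.1]
opening: 0.0237
grip_force: 0.0
```

Emit:
send_rows(rows=[{"claw":2.4,"x":0,"y":-0.15,"z":0,"wx":0,"wy":0,"wz":0},{"claw":2.4,"x":0,"y":0,"z":0,"wx":0,"wy":0,"wz":0}])

```text
time: 9.88
tcp_pos: [0.4974, -0.0285, 0.0523]
orientation: [-3.142, -0.0, -0.015]
wrist_force: [0.2, 0.3, -0.4]
opening: 0.024
grip_force: 0.0
```

Emit:
send_rows(rows=[{"claw":2.4,"x":0,"y":-0.1,"z":0,"wx":0,"wy":0,"wz":0},{"claw":2.4,"x":0,"y":0,"z":0,"wx":0,"wy":0,"wz":0}])

```text
time: 10.12
tcp_pos: [0.4974, -0.0274, 0.0523]
orientation: [-3.142, 0.0, -0.015]
wrist_force: [0.3, 0.8, -0.4]
opening: 0.0239
grip_force: 0.0
```

Emit:
send_rows(rows=[{"claw":2.4,"x":0,"y":-0.1,"z":0,"wx":0,"wy":0,"wz":0},{"claw":2.4,"x":0,"y":0,"z":0,"wx":0,"wy":0,"wz":0}])

```text
time: 10.38
tcp_pos: [0.4974, -0.0264, 0.0523]
orientation: [-3.142, 0.0, -0.015]
wrist_force: [-0.2, 0.5, -0.1]
opening: 0.0241
grip_force: 0.0
```

Emit:
send_rows(rows=[{"claw":2.4,"x":0,"y":-0.15,"z":0,"wx":0,"wy":0,"wz":0},{"claw":2.4,"x":0,"y":0,"z":0,"wx":0,"wy":0,"wz":0}])

```text
time: 10.62
tcp_pos: [0.4974, -0.0248, 0.0523]
orientation: [-3.142, 0.0, -0.015]
wrist_force: [0.2, 0.2, -0.6]
opening: 0.0239
grip_force: 0.0
```

Emit:
send_rows(rows=[{"claw":2.4,"x":0,"y":-0.15,"z":0,"wx":0,"wy":0,"wz":0},{"claw":2.4,"x":0,"y":0,"z":0,"wx":0,"wy":0,"wz":0}])

```text
time: 10.88
tcp_pos: [0.4975, -0.0233, 0.0523]
orientation: [-3.142, -0.0, -0.015]
wrist_force: [0.1, -0.7, 0.2]
opening: 0.0237
grip_force: 0.0
```

```bash
python3 - <<'E'
from rig import eyes,telemetry; from h import *
i=eyes.get_image("scene"); print(pix(i,[.4974,-.024,.065]));crop(i,270,180,370,260,6,"pics/c5.png")
E
```

```text
[332.20806609 216.68184204]
```

View pics/c5.png

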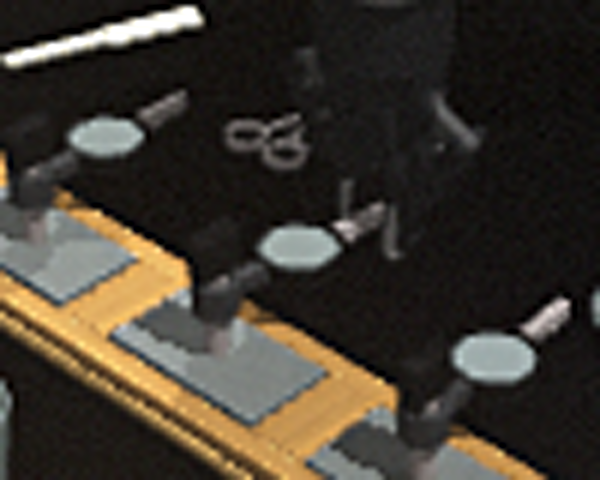

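The right-hand finger (crop (347,195)) is next to the handle (crop (362,222)). I'll keep going left.

Emit:
send_rows(rows=[{"claw":2.4,"x":0,"y":-0.15,"z":0,"wx":0,"wy":0,"wz":0},{"claw":2.4,"x":0,"y":0,"z":0,"wx":0,"wy":0,"wz":0}])

```text
time: 11.18
tcp_pos: [0.4975, -0.0218, 0.0523]
orientation: [-3.142, 0.0, -0.015]
wrist_force: [-0.3, -0.4, 0.1]
opening: 0.0239
grip_force: 0.0
```

Emit:
send_rows(rows=[{"claw":2.4,"x":0,"y":-0.15,"z":0,"wx":0,"wy":0,"wz":0},{"claw":2.4,"x":0,"y":0,"z":0,"wx":0,"wy":0,"wz":0}])

```text
time: 11.42
tcp_pos: [0.4975, -0.0203, 0.0523]
orientation: [-3.142, -0.0, -0.015]
wrist_force: [-0.3, -0.2, -0.9]
opening: 0.0241
grip_force: 0.0
```

Emit:
send_rows(rows=[{"claw":2.4,"x":0,"y":-0.15,"z":0,"wx":0,"wy":0,"wz":0},{"claw":2.4,"x":0,"y":0,"z":0,"wx":0,"wy":0,"wz":0}])

```text
time: 11.68
tcp_pos: [0.4975, -0.0189, 0.0523]
orientation: [-3.142, 0.0, -0.015]
wrist_force: [-0.0, 0.1, -0.0]
opening: 0.024
grip_force: 0.0
```

Emit:
send_rows(rows=[{"claw":2.4,"x":0,"y":-0.15,"z":0,"wx":0,"wy":0,"wz":0},{"claw":2.4,"x":0,"y":0,"z":0,"wx":0,"wy":0,"wz":0}])

```text
time: 11.92
tcp_pos: [0.4976, -0.0173, 0.0523]
orientation: [-3.142, -0.0, -0.015]
wrist_force: [0.8, 0.6, -0.6]
opening: 0.0239
grip_force: 0.0
```

Emit:
send_rows(rows=[{"claw":2.4,"x":0,"y":-0.2,"z":0,"wx":0,"wy":0,"wz":0},{"claw":2.4,"x":0,"y":0,"z":0,"wx":0,"wy":0,"wz":0}])

```text
time: 12.18
tcp_pos: [0.4976, -0.0153, 0.0523]
orientation: [-3.142, -0.0, -0.015]
wrist_force: [-0.0, -0.2, -1.0]
opening: 0.024
grip_force: 0.0
```

Emit:
send_rows(rows=[{"claw":2.4,"x":0,"y":-0.15,"z":0,"wx":0,"wy":0,"wz":0},{"claw":2.4,"x":0,"y":0,"z":0,"wx":0,"wy":0,"wz":0}])

```text
time: 12.42
tcp_pos: [0.4977, -0.014, 0.0523]
orientation: [3.141, -0.0, -0.015]
wrist_force: [0.3, -0.9, 0.7]
opening: 0.0242
grip_force: 0.4
```

Emit:
send_rows(rows=[{"claw":2.4,"x":0,"y":-0.1,"z":0,"wx":0,"wy":0,"wz":0},{"claw":2.4,"x":0,"y":0,"z":0,"wx":0,"wy":0,"wz":0}])

```text
time: 12.68
tcp_pos: [0.4977, -0.013, 0.0523]
orientation: [3.142, -0.0, -0.015]
wrist_force: [1.0, -1.5, -0.2]
opening: 0.0239
grip_force: 0.5
```

Emit:
send_rows(rows=[{"claw":2.4,"x":0,"y":-0.1,"z":0,"wx":0,"wy":0,"wz":0},{"claw":2.4,"x":0,"y":0,"z":0,"wx":0,"wy":0,"wz":0}])

```text
time: 12.92
tcp_pos: [0.4977, -0.012, 0.0523]
orientation: [3.141, -0.0, -0.015]
wrist_force: [1.0, -2.8, -0.2]
opening: 0.0243
grip_force: 0.9
```

Emit:
send_rows(rows=[{"claw":2.4,"x":0,"y":-0.1,"z":0,"wx":0,"wy":0,"wz":0},{"claw":2.4,"x":0,"y":0,"z":0,"wx":0,"wy":0,"wz":0}])

```text
time: 13.18
tcp_pos: [0.4979, -0.0113, 0.0524]
orientation: [3.141, -0.001, -0.015]
wrist_force: [1.2, -5.2, -0.4]
opening: 0.0239
grip_force: 2.3
```

```bash
python3 - <<'E'
from rig import eyes,telemetry; from h import *
i=eyes.get_image("scene"); crop(i,270,180,370,260,6,"pics/c6.png")
E
```

```text
(no output)
```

View pics/c6.png

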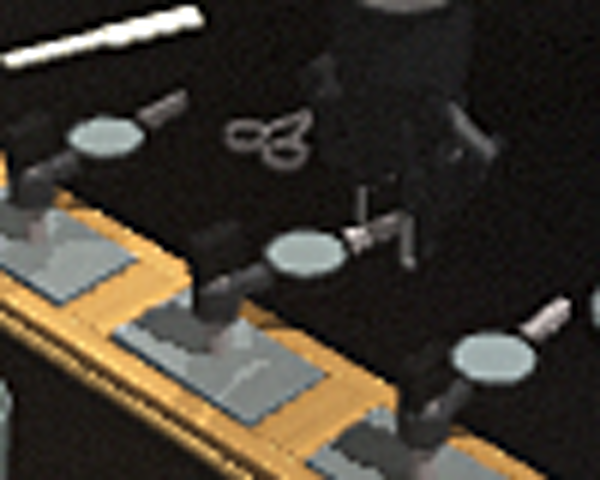

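The middle lens swung far left: its stop is at a 31.7 mm offset against 15 mm on the left one, and the handle has visibly turned at crop (375,232). So the middle is the loose one. Its right stop is next.

Emit:
send_rows(rows=[{"claw":2.4,"x":0,"y":1.0,"z":0,"wx":0,"wy":0,"wz":0},{"claw":2.4,"x":0,"y":1.5,"z":0,"wx":0,"wy":0,"wz":0},{"claw":2.4,"x":0,"y":1.0,"z":0,"wx":0,"wy":0,"wz":0},{"claw":2.4,"x":0,"y":0.8,"z":0,"wx":0,"wy":0,"wz":0},{"claw":2.4,"x":0,"y":0.8,"z":0,"wx":0,"wy":0,"wz":0},{"claw":2.4,"x":0,"y":0.6,"z":0,"wx":0,"wy":0,"wz":0},{"claw":2.4,"x":0,"y":0.4,"z":0,"wx":0,"wy":0,"wz":0},{"claw":2.4,"x":0,"y":0,"z":0,"wx":0,"wy":0,"wz":0}])

```text
time: 14.22
tcp_pos: [0.4967, -0.0721, 0.0523]
orientation: [3.142, 0.0, -0.015]
wrist_force: [-0.0, -0.5, -1.4]
opening: 0.0242
grip_force: 0.0
```

Emit:
send_rows(rows=[{"claw":2.4,"x":0,"y":0.15,"z":0,"wx":0,"wy":0,"wz":0},{"claw":2.4,"x":0,"y":0,"z":0,"wx":0,"wy":0,"wz":0}])

```text
time: 14.48
tcp_pos: [0.4967, -0.0733, 0.0523]
orientation: [-3.141, 0.0, -0.015]
wrist_force: [-0.3, 0.8, -0.2]
opening: 0.0241
grip_force: 0.4
```

Emit:
send_rows(rows=[{"claw":2.4,"x":0,"y":0.1,"z":0,"wx":0,"wy":0,"wz":0},{"claw":2.4,"x":0,"y":0,"z":0,"wx":0,"wy":0,"wz":0}])

```text
time: 14.72
tcp_pos: [0.4967, -0.0741, 0.0523]
orientation: [-3.141, -0.0, -0.015]
wrist_force: [1.5, 3.5, 0.0]
opening: 0.0242
grip_force: 1.9
```

Emit:
send_rows(rows=[{"claw":2.4,"x":0,"y":-1.0,"z":0,"wx":0,"wy":0,"wz":0},{"claw":2.4,"x":0,"y":0,"z":-3,"wx":0,"wy":0,"wz":0},{"claw":2.4,"x":0,"y":0,"z":-3.5,"wx":0,"wy":0,"wz":0},{"claw":2.4,"x":0,"y":4.2,"z":0,"wx":0,"wy":0,"wz":0},{"claw":2.4,"x":0,"y":4.3,"z":0,"wx":0,"wy":0,"wz":0},{"claw":2.4,"x":0,"y":4.3,"z":0,"wx":0,"wy":0,"wz":0},{"claw":2.4,"x":0,"y":0,"z":0,"wx":0,"wy":0,"wz":0},{"claw":2.4,"x":0,"y":0,"z":0,"wx":0,"wy":0,"wz":0}])

```text
time: 15.72
tcp_pos: [0.4948, -0.1917, 0.1171]
orientation: [-3.141, 0.001, -0.015]
wrist_force: [1.1, 0.7, 0.1]
opening: 0.0239
grip_force: 0.0
```

Emit:
send_rows(rows=[{"claw":2.4,"x":0,"y":0,"z":2.5,"wx":0,"wy":0,"wz":0},{"claw":2.4,"x":0,"y":0,"z":2,"wx":0,"wy":0,"wz":0},{"claw":2.4,"x":0,"y":0,"z":2,"wx":0,"wy":0,"wz":0},{"claw":2.4,"x":0,"y":0,"z":0,"wx":0,"wy":0,"wz":0},{"claw":2.4,"x":0,"y":-0.5,"z":0,"wx":0,"wy":0,"wz":0},{"claw":2.4,"x":0,"y":-0.5,"z":0,"wx":0,"wy":0,"wz":0},{"claw":2.4,"x":0,"y":-0.3,"z":0,"wx":0,"wy":0,"wz":0},{"claw":2.4,"x":0,"y":0,"z":0,"wx":0,"wy":0,"wz":0}])

```text
time: 16.73
tcp_pos: [0.4953, -0.1792, 0.0526]
orientation: [3.141, -0.001, -0.015]
wrist_force: [0.3, 0.8, -0.5]
opening: 0.024
grip_force: 0.0
```

Emit:
send_rows(rows=[{"claw":2.4,"x":0,"y":-0.15,"z":0,"wx":0,"wy":0,"wz":0},{"claw":2.4,"x":0,"y":0,"z":0,"wx":0,"wy":0,"wz":0}])

```text
time: 16.98
tcp_pos: [0.4952, -0.1781, 0.0524]
orientation: [3.141, -0.0, -0.015]
wrist_force: [0.7, -0.8, 1.6]
opening: 0.0242
grip_force: 0.8
```

Emit:
send_rows(rows=[{"claw":2.4,"x":0,"y":-0.1,"z":0,"wx":0,"wy":0,"wz":0},{"claw":2.4,"x":0,"y":0,"z":0,"wx":0,"wy":0,"wz":0}])

```text
time: 17.23
tcp_pos: [0.4953, -0.1776, 0.0524]
orientation: [3.14, -0.001, -0.015]
wrist_force: [-0.7, -5.0, 0.5]
opening: 0.0242
grip_force: 2.6
```

Emit:
send_rows(rows=[{"claw":2.4,"x":0,"y":0.6,"z":0,"wx":0,"wy":0,"wz":0},{"claw":2.4,"x":0,"y":0.8,"z":0,"wx":0,"wy":0,"wz":0},{"claw":2.4,"x":0,"y":0.7,"z":0,"wx":0,"wy":0,"wz":0},{"claw":2.4,"x":0,"y":0.5,"z":0,"wx":0,"wy":0,"wz":0},{"claw":2.4,"x":0,"y":0.2,"z":0,"wx":0,"wy":0,"wz":0},{"claw":2.4,"x":0,"y":0,"z":0,"wx":0,"wy":0,"wz":0}])

```text
time: 17.98
tcp_pos: [0.4947, -0.205, 0.0522]
orientation: [3.142, 0.0, -0.015]
wrist_force: [-0.3, -0.4, 0.6]
opening: 0.0241
grip_force: 0.0
```

Emit:
send_rows(rows=[{"claw":2.4,"x":0,"y":0.1,"z":0,"wx":0,"wy":0,"wz":0},{"claw":2.4,"x":0,"y":0,"z":0,"wx":0,"wy":0,"wz":0}])

```text
time: 18.23
tcp_pos: [0.4947, -0.2058, 0.0523]
orientation: [-3.141, 0.0, -0.015]
wrist_force: [-0.3, 1.4, 0.1]
opening: 0.0242
grip_force: 0.6
```

Emit:
send_rows(rows=[{"claw":2.4,"x":0,"y":0.1,"z":0,"wx":0,"wy":0,"wz":0},{"claw":2.4,"x":0,"y":0,"z":0,"wx":0,"wy":0,"wz":0}])

```text
time: 18.48
tcp_pos: [0.4947, -0.2069, 0.0523]
orientation: [-3.142, 0.0, -0.015]
wrist_force: [0.8, 1.3, 0.0]
opening: 0.024
grip_force: 0.6
```

Emit:
send_rows(rows=[{"claw":2.4,"x":0,"y":0.1,"z":0,"wx":0,"wy":0,"wz":0},{"claw":2.4,"x":0,"y":0,"z":0,"wx":0,"wy":0,"wz":0}])

```text
time: 18.73
tcp_pos: [0.4947, -0.208, 0.0523]
orientation: [3.142, -0.0, -0.015]
wrist_force: [-0.7, 0.5, -0.4]
opening: 0.0239
grip_force: 0.5
```

Emit:
send_rows(rows=[{"claw":2.4,"x":0,"y":0.07,"z":0,"wx":0,"wy":0,"wz":0},{"claw":2.4,"x":0,"y":0,"z":0,"wx":0,"wy":0,"wz":0}])

```text
time: 18.98
tcp_pos: [0.4947, -0.2086, 0.0523]
orientation: [-3.142, -0.0, -0.015]
wrist_force: [0.3, 1.1, -0.9]
opening: 0.024
grip_force: 0.8
```

Emit:
send_rows(rows=[{"claw":2.4,"x":0,"y":0.1,"z":0,"wx":0,"wy":0,"wz":0},{"claw":2.4,"x":0,"y":0,"z":0,"wx":0,"wy":0,"wz":0}])

```text
time: 19.23
tcp_pos: [0.4947, -0.2091, 0.0522]
orientation: [-3.14, 0.0, -0.015]
wrist_force: [0.7, 5.4, 0.8]
opening: 0.0238
grip_force: 2.7
```

The right one is sound too: stops at −0.178 and −0.2087, a 30.7 mm span against 62 mm for the middle one. The middle magnifier is the loose one, so I'll go above its knob.

Emit:
send_rows(rows=[{"claw":2.4,"x":0,"y":-1.5,"z":0,"wx":0,"wy":0,"wz":0},{"claw":2.4,"x":0,"y":0,"z":-4,"wx":0,"wy":0,"wz":0},{"claw":4,"x":0,"y":0,"z":-5,"wx":0,"wy":0,"wz":0},{"claw":4,"x":3.6,"y":-5,"z":0,"wx":0,"wy":0,"wz":0},{"claw":4,"x":3.7,"y":-5,"z":0,"wx":0,"wy":0,"wz":0},{"claw":4,"x":3.7,"y":-5,"z":0,"wx":0,"wy":0,"wz":0},{"claw":4,"x":0,"y":0,"z":0,"wx":0,"wy":0,"wz":0},{"claw":4,"x":0,"y":0,"z":0,"wx":0,"wy":0,"wz":0}])

```text
time: 20.23
tcp_pos: [0.6068, -0.0461, 0.1421]
orientation: [3.141, 0.0, -0.015]
wrist_force: [0.7, -1.1, -0.5]
opening: 0.0399
grip_force: 0.0
```

```bash
python3 - <<'E'
from rig import eyes,telemetry; from h import *
i=eyes.get_image("scene"); s=telemetry.sense();print(s["tcp_pos"],pix(i,[.6046,-.044,.107]),pix(i,[.6046,-.044,.01]))
crop(i,260,150,360,250,6,"pics/c7.png")
E
```

```text
[ 0.60667167 -0.0467769   0.14224487] [305.37092226 217.93670903] [305.89594031 241.70409141]
```

View pics/c7.png

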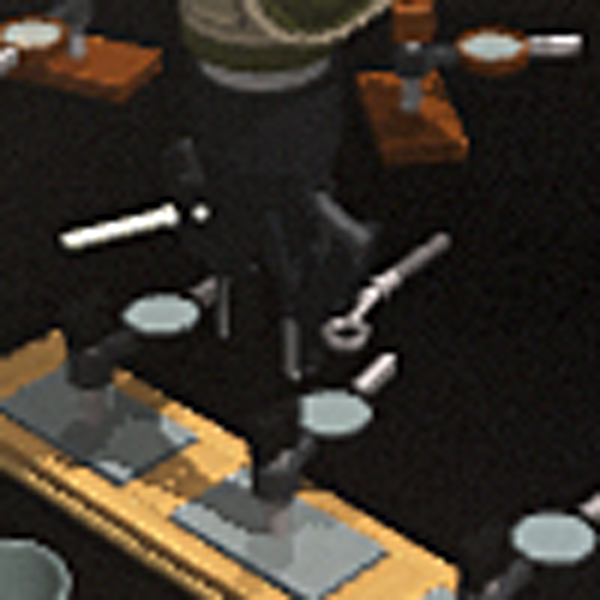

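The middle magnifier's knob is at crop (272,410), as predicted. The fingers are above it with their tips at (222,335) and (292,375). I'll nudge, descend and grip.

Emit:
send_rows(rows=[{"claw":4,"x":-0.2,"y":-0.3,"z":2,"wx":0,"wy":0,"wz":0},{"claw":4,"x":0,"y":0,"z":2,"wx":0,"wy":0,"wz":0},{"claw":4,"x":0,"y":0,"z":1.5,"wx":0,"wy":0,"wz":0},{"claw":4,"x":0,"y":0,"z":1,"wx":0,"wy":0,"wz":0},{"claw":4,"x":0,"y":0,"z":0,"wx":0,"wy":0,"wz":0},{"claw":2.6,"x":0,"y":0,"z":0,"wx":0,"wy":0,"wz":0},{"claw":1.9,"x":0,"y":0,"z":0,"wx":0,"wy":0,"wz":0}], squeeze=50)

```text
time: 21.15
tcp_pos: [0.6055, -0.0433, 0.0779]
orientation: [3.141, -0.001, -0.015]
wrist_force: [0.3, -0.1, -0.2]
opening: 0.0193
grip_force: 0.0
```

Emit:
send_rows(rows=[{"claw":1.6,"x":0,"y":0,"z":0,"wx":0,"wy":0,"wz":0},{"claw":1.4,"x":0,"y":0,"z":0,"wx":0,"wy":0,"wz":0},{"claw":1.2,"x":0,"y":0,"z":0,"wx":0,"wy":0,"wz":0},{"claw":0.8,"x":0,"y":0,"z":0,"wx":0,"wy":0,"wz":0},{"claw":0.8,"x":0,"y":0,"z":0,"wx":0,"wy":0,"wz":0}])

```text
time: 21.78
tcp_pos: [0.6056, -0.0438, 0.078]
orientation: [3.141, -0.001, -0.015]
wrist_force: [-1.2, -5.1, 6.7]
opening: 0.0133
grip_force: 49.7
```

Emit:
send_rows(rows=[{"claw":0.8,"x":0,"y":0,"z":-0.3,"wx":0,"wy":0,"wz":0},{"claw":0.8,"x":0,"y":0,"z":-0.5,"wx":0,"wy":0,"wz":0},{"claw":0.8,"x":0,"y":0,"z":-0.7,"wx":0,"wy":0,"wz":0},{"claw":0.8,"x":0,"y":0,"z":-1,"wx":0,"wy":0,"wz":0},{"claw":0.8,"x":0,"y":0,"z":-0.5,"wx":0,"wy":0,"wz":0},{"claw":0.8,"x":0,"y":0,"z":0,"wx":0,"wy":0,"wz":0}])

```text
time: 22.52
tcp_pos: [0.6053, -0.0431, 0.1078]
orientation: [3.142, -0.001, -0.015]
wrist_force: [-0.8, 0.5, -7.1]
opening: 0.0129
grip_force: 49.3
```

Emit:
send_rows(rows=[{"claw":0.8,"x":0,"y":0,"z":-1,"wx":0,"wy":0,"wz":0},{"claw":0.8,"x":0,"y":0,"z":-2,"wx":0,"wy":0,"wz":0},{"claw":0.8,"x":0,"y":0,"z":-3,"wx":0,"wy":0,"wz":0},{"claw":0.8,"x":0,"y":0,"z":-3,"wx":0,"wy":0,"wz":0},{"claw":0.8,"x":0,"y":0,"z":-1.5,"wx":0,"wy":0,"wz":0},{"claw":0.8,"x":0,"y":0,"z":-0.5,"wx":0,"wy":0,"wz":0},{"claw":0.8,"x":0,"y":0,"z":0,"wx":0,"wy":0,"wz":0}])

```text
time: 23.4
tcp_pos: [0.6049, -0.0432, 0.2165]
orientation: [-3.141, 0.001, -0.015]
wrist_force: [0.6, 0.6, -8.8]
opening: 0.0133
grip_force: 49.3
```

Emit:
send_rows(rows=[{"claw":0.8,"x":-0.4,"y":-1.5,"z":0,"wx":0,"wy":0,"wz":0},{"claw":0.8,"x":-0.7,"y":-3,"z":0,"wx":0,"wy":0,"wz":0},{"claw":0.8,"x":-0.8,"y":-4.4,"z":0,"wx":0,"wy":0,"wz":0},{"claw":0.8,"x":-0.8,"y":-4.4,"z":0,"wx":0,"wy":0,"wz":0},{"claw":0.8,"x":-0.8,"y":-4.4,"z":0,"wx":0,"wy":0,"wz":0},{"claw":0.8,"x":-0.8,"y":-4.4,"z":0,"wx":0,"wy":0,"wz":0},{"claw":0.8,"x":-0.8,"y":-4.4,"z":0,"wx":0,"wy":0,"wz":0},{"claw":0.8,"x":-0.8,"y":-4.4,"z":0,"wx":0,"wy":0,"wz":0}])

```text
time: 24.4
tcp_pos: [0.5496, 0.2687, 0.2165]
orientation: [3.141, 0.002, -0.015]
wrist_force: [0.7, -0.2, -8.1]
opening: 0.0132
grip_force: 49.4
```

Emit:
send_rows(rows=[{"claw":0.8,"x":-0.8,"y":-4.4,"z":0,"wx":0,"wy":0,"wz":0},{"claw":0.8,"x":-0.7,"y":-3.8,"z":0,"wx":0,"wy":0,"wz":0},{"claw":0.8,"x":-0.5,"y":-2.3,"z":0,"wx":0,"wy":0,"wz":0},{"claw":0.8,"x":-0.2,"y":-1.2,"z":0,"wx":0,"wy":0,"wz":0},{"claw":0.8,"x":0,"y":0,"z":0,"wx":0,"wy":0,"wz":-1.9},{"claw":0.8,"x":0,"y":0,"z":0,"wx":0,"wy":0,"wz":-1.8},{"claw":0.8,"x":0,"y":0,"z":0,"wx":0,"wy":0,"wz":0}])

```text
time: 25.28
tcp_pos: [0.5311, 0.383, 0.2174]
orientation: [3.141, -0.0, 0.049]
wrist_force: [-0.6, 0.3, -8.5]
opening: 0.0133
grip_force: 49.5
```

Emit:
send_rows(rows=[{"claw":0.8,"x":0,"y":0,"z":1,"wx":0,"wy":0,"wz":0},{"claw":0.8,"x":0,"y":0,"z":2.5,"wx":0,"wy":0,"wz":0},{"claw":0.8,"x":0,"y":0,"z":3,"wx":0,"wy":0,"wz":0},{"claw":0.8,"x":0,"y":0,"z":3,"wx":0,"wy":0,"wz":0},{"claw":0.8,"x":0,"y":0,"z":2.2,"wx":0,"wy":0,"wz":0},{"claw":0.8,"x":0,"y":0,"z":1.2,"wx":0,"wy":0,"wz":0},{"claw":0.8,"x":0,"y":0,"z":0.8,"wx":0,"wy":0,"wz":0},{"claw":0.8,"x":0,"y":0,"z":0,"wx":0,"wy":0,"wz":0}])

```text
time: 26.28
tcp_pos: [0.5307, 0.3839, 0.0803]
orientation: [3.142, 0.0, 0.049]
wrist_force: [-0.4, 0.5, -8.3]
opening: 0.0134
grip_force: 49.5
```

Emit:
send_rows(rows=[{"claw":0.8,"x":0,"y":0,"z":0.2,"wx":0,"wy":0,"wz":0},{"claw":0.8,"x":0,"y":0,"z":0.2,"wx":0,"wy":0,"wz":0},{"claw":0.8,"x":0,"y":0,"z":0.1,"wx":0,"wy":0,"wz":0},{"claw":0.8,"x":0,"y":0,"z":0,"wx":0,"wy":0,"wz":0}])

```text
time: 26.78
tcp_pos: [0.5306, 0.3839, 0.0753]
orientation: [-3.142, 0.0, 0.049]
wrist_force: [-0.3, 0.4, -7.7]
opening: 0.0134
grip_force: 49.5
```

Emit:
send_rows(rows=[{"claw":0.8,"x":0,"y":0,"z":0.1,"wx":0,"wy":0,"wz":0},{"claw":0.8,"x":0,"y":0,"z":0.1,"wx":0,"wy":0,"wz":0},{"claw":0.8,"x":0,"y":0,"z":0,"wx":0,"wy":0,"wz":0}])

```text
time: 27.15
tcp_pos: [0.5306, 0.3839, 0.0732]
orientation: [3.142, 0.0, 0.049]
wrist_force: [0.2, 0.5, -9.2]
opening: 0.0133
grip_force: 49.5
```

Emit:
send_rows(rows=[{"claw":0.8,"x":0,"y":0,"z":0.1,"wx":0,"wy":0,"wz":0},{"claw":0.8,"x":0,"y":0,"z":0,"wx":0,"wy":0,"wz":0}])

```text
time: 27.4
tcp_pos: [0.5306, 0.3839, 0.0722]
orientation: [3.141, 0.0, 0.05]
wrist_force: [-0.2, -0.3, -8.7]
opening: 0.0131
grip_force: 49.5
```

Emit:
send_rows(rows=[{"claw":0.8,"x":0,"y":0,"z":0.07,"wx":0,"wy":0,"wz":0},{"claw":0.8,"x":0,"y":0,"z":0,"wx":0,"wy":0,"wz":0}])

```text
time: 27.65
tcp_pos: [0.5307, 0.3839, 0.0721]
orientation: [-3.141, -0.0, 0.05]
wrist_force: [-2.9, -1.3, -2.8]
opening: 0.0131
grip_force: 50.2
```

Emit:
send_rows(rows=[{"claw":0.8,"x":0,"y":0,"z":0.07,"wx":0,"wy":0,"wz":0},{"claw":0.8,"x":0,"y":0,"z":0,"wx":0,"wy":0,"wz":0}])

```text
time: 27.9
tcp_pos: [0.5308, 0.384, 0.0721]
orientation: [-3.141, -0.001, 0.05]
wrist_force: [-4.3, -2.9, 3.1]
opening: 0.013
grip_force: 51.4
```

The foot is seated on the pan floor. I'll release and withdraw.

Emit:
send_rows(rows=[{"claw":1.5,"x":0,"y":0,"z":0,"wx":0,"wy":0,"wz":0},{"claw":2,"x":0,"y":0,"z":0,"wx":0,"wy":0,"wz":0},{"claw":3,"x":0,"y":0,"z":0,"wx":0,"wy":0,"wz":0},{"claw":4,"x":0,"y":0,"z":0,"wx":0,"wy":0,"wz":0},{"claw":4,"x":0,"y":0,"z":0,"wx":0,"wy":0,"wz":0}], squeeze=20)

```text
time: 28.52
tcp_pos: [0.5307, 0.3839, 0.0709]
orientation: [-3.142, -0.0, 0.049]
wrist_force: [0.1, 0.2, -0.3]
opening: 0.04
grip_force: 0.0
```

Emit:
send_rows(rows=[{"claw":4,"x":0,"y":0,"z":-1,"wx":0,"wy":0,"wz":0},{"claw":4,"x":0,"y":0,"z":-3,"wx":0,"wy":0,"wz":0},{"claw":4,"x":0,"y":0,"z":-4,"wx":0,"wy":0,"wz":0},{"claw":4,"x":0,"y":0,"z":-4,"wx":0,"wy":0,"wz":0},{"claw":4,"x":-3,"y":3,"z":-3,"wx":0,"wy":0,"wz":0},{"claw":4,"x":-4,"y":3,"z":0,"wx":0,"wy":0,"wz":0},{"claw":4,"x":-4,"y":3,"z":0,"wx":0,"wy":0,"wz":0},{"claw":4,"x":0,"y":0,"z":0,"wx":0,"wy":0,"wz":0}])

```text
time: 29.52
tcp_pos: [0.4231, 0.2873, 0.2218]
orientation: [3.141, 0.0, 0.049]
wrist_force: [0.4, 1.2, 0.6]
opening: 0.04
grip_force: 0.0
```

```bash
python3 - <<'E'
from rig import eyes; from h import *
a=eyes.get_image("scene")["color"][150:370,240:500]; b=eyes.get_image("top")["color"][120:280,100:420]
a=cv2.resize(a,(354,300)); b=cv2.resize(b,None,fx=1.875,fy=1.875)
o=np.zeros((600,600,3),np.uint8); o[:300,:]=b[:300,:600]; o[300:,:354]=a
cv2.imwrite("pics/end.png",o[:,:,::-1])
E
```

```text
(no output)
```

View pics/end.png

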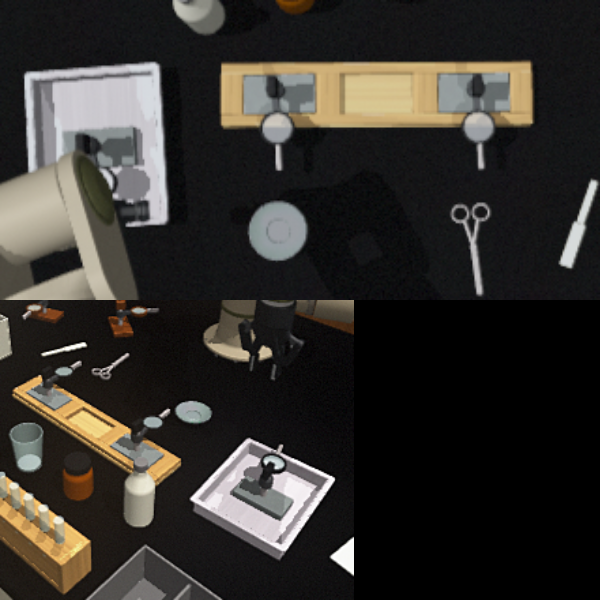

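The magnifier stands upright in the pan, with its foot at (265,492). The other two are seated, the middle pocket is empty, and the bystanders haven't moved.

```bash
python3 -c "
from rig import bot; print(bot.sign_off())"
```

```text
the job is handed in; nothing more can be done
None
```

The middle magnifier was the loose one: I rocked all three from left to right, set it upright on the floor of the foil pan, left the two sound ones seated in the rack, and handed the job in at about 30 s.

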